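# Set up the folding drain stand and lean the rinsed glass plate on it

## Robot

A 7-joint arm with a two-finger parallel gripper is mounted at the origin on the work surface; the furniture and walls round the work are solid. World frame = base frame: x ahead of the robot, y to its left, z up, the work surface at z = 0. Lengths are in m, angles in rad, forces in N, time in s.
With the tool pointing down it reaches from about 0.4 to 0.9 m from the base axis. Payload 5.5 kg.
Tool frame: the origin (TCP) lies midway between the tips of the shut fingers; the grasp point (between the pads) lies 19 mm behind it (env.tcp_to_grasp is the distance from the TCP to the grasp point, in m); z points along the fingers, y is the direction in which the jaws open and shut (so a half turn about z gives the same grasp; the last joint's range is limited). The gripper opens to 85 mm and grips with 20 to 120 N. Pads are 22 mm wide; open, the fingers measure 114 mm over their backs; the gripper's body (76 mm by 85 mm) begins 54 mm behind the grasp point. The pads swing forward as they close: fully open they stand 13 mm farther back than shut.
Start: joints at [1.55, 0.501, -0.427, 1.55, 0.221, 1.138, -0.21], TCP at [0.182, -0.624, 0.231] pointing down, gripper open.
Joint ranges: [-2.88, 2.88], [-0.31, 2.03], [-1.54, 1.56], [0.2, 2.42], [-1.41, 4.55], [0.19, 2.02], [-2.57, 2.57]. Speed limits (rad/s): [2.57, 2.57, 3.14, 3.14, 3.14, 3.14, 3.14].

## Interface

Orientations are given as a unit quaternion [w, x, y, z].
In Python, from station import env, viewer, finish_job gives the robot as it stands.
- The arm moves only by the tool move_arm, never from a script. Its argument "series" is text: rows parted by semicolons, each of 5 numbers parted by spaces: the shift along the tool's x, y, z in m, then the turn about the tool's z in degrees, then the closure, from -1 (fully open) to 1 (shut), so that 0 is half open. A call has 1 to 20 rows; each row shifts and turns the pose as measured when the row begins, along the tool's axes as they then stand; what a row does not reach is not made up. A row lasts 1/8 s, in which the tool goes at most 62.5 mm and 10.7 degrees, less where a joint would pass 70% of its speed; a pose out of reach is approached as far as the arm can. A call is refused whole if a number of a shift passes 0.0625 or a number of a turn 10.7, either way. A call with a gripper value outside its range is refused whole. The fingers move at their own pace and stop on an object; "squeeze" is the grip in N (left out, the last holds). Time passes only in rows, so rows that do not move let the fingers close. It gives the time, the measured TCP pose, the force and the opening at its end, in the units of the state.
- env.sense(): the state, without advancing time (a new reading comes with each control period).
- viewer.camera(name): name is "scene" or "top" or "wrist"; returns the picture (384x512x3 uint8, red, green, blue); there is no depth.
- viewer.get_calibration(name): a dict with "mtx" (3x3 intrinsics, pixels), "world_from_camera" (4x4, takes a point from camera to world coordinates); the wrist camera has in their place "tool_from_camera" (4x4, takes a point from camera to tool coordinates, whose origin is the TCP and whose axes are the flange's). Camera axes: x right, y down, z forward; pixel columns grow to the right and rows downward; lengths in m; the calibration is good to about 2 mm. A picture is of the moment at which its call begins: read the wrist's pose just before it. get_calibration takes no time and is no camera call.
- finish_job(): hands the job in, once; it reports no verdict.
The state is a dict: "clock": time; "joint_pos": joint angles; "joint_vel": joint speeds; "joint_torque": joint torques, N m; "tcp_pos": TCP position; "tool_rot": TCP orientation; "ft_force": force on the tool from outside, world axes, zero at the start; "torque": the same for the moment, N m; "gripper_width": opening from 0.0 (shut) to 1.0 (fully open).
Only numpy, scipy, OpenCV 4.12 (cv2) and the standard library are available. Lean on these libraries where they do the work, as an engineer would, in place of code of your own. Each camera call takes 0.05 s, during which the arm holds its last target. There are 200 camera calls.

## Task

The tall glass plate has been rinsed and stands on edge in the wire rack; it must drain on the folding stand. Swing the stand's back frame up and over until it is fully home against its stop, then lift the tall plate out of the rack and gently lean it on the stand, its lower short edge in the rubber-lined trough between the two side arms, its face resting back against the rail so that it keeps the stand's angle when you let go. Leave the frame home, and leave the short plate, the used plate, the brass cup and the cutter ring where they are.

Things in the scene. Friction and masses are not known exactly. Their poses are not given: they have to be found in the camera images.
- drain_stand: Folding steel stand, grey runners 170 long, 202 wide, fixed to the bench. Origin on the bench under the pivot axis; x points to its rear, y along the pivot axis, z up. Trough along y at x=-21: rubber floor at z=14, inside width 18 (x -30 to -12), front lip top z=27, rear lip top z=22. Pivot ears at y=+-90, 55 high; tie bar behind at x=+88, z=14
- stand_back (a joint): Back frame of the stand on its pivot (axis along stand y, 40 above the bench). 0 = folded flat to the front (arms level, pointing to stand -x); grows as it swings up and over; 1.57 = upright; 1.92 = home on its stop, leaning back 20 deg from vertical. Stiff hinge (0.14 Nm friction, frame 0.1 kg): it stays where it is left, so it must be moved all the way
- frame_grip_left (a point): Middle of the rubber grip sleeve (13 diameter, 36 long) at the free end of the frame's side arm at stand y=+72. The arm is a 10 mm rod, 137 long from the pivot; this point is 119 from the pivot, 40 above the bench when folded. Only bare bench lies under it when folded
- frame_grip_right (a point): Same on the other side arm, at stand y=-72; the log book on the bench can come close to this one. The arms are 134 mm clear apart between rods, 131 between sleeves
- rail_mid (a point): Middle of the cross rail between the side arms, 85 from the pivot: 10 mm rod with two 15 mm rubber sleeves at +-35 along y, on which the plate leans. With the frame home it is at stand x=+29, z=120
- trough_mid (a point): Middle of the trough floor (stand x=-21, y=0, z=14)
- wire_rack: Steel wire rack 150 x 96 x 69 mm, fixed. Origin on the bench at its centre. Three slots across its x at x=-40, 0, +40, each 12 mm wide between two wire arches that reach z=69; plates stand in them on wires at z=11. The two plates are in the outer slots, either way round; the middle one is empty
- tall_plate: Matt grey-green ground-glass plate, 160 tall, 120 wide, 8 thick, 0.25 to 0.55 kg, standing upright in the rack. Origin at the middle of its lower short edge; x = across the 8 mm thickness, y along the width, z up the plate
- plate_top (a point): Middle of the tall plate's upper edge, 160 from its origin along its z
- short_plate: Bystander: glass plate of the same look, 100 x 100 x 8 mm, standing in the rack's other outer slot. Origin at the middle of its lower edge
- used_plate: Bystander: green glass plate 100 x 130 x 9 mm with thin soil threads on it, lying flat. Origin at the centre of its underside
- brass_cup: Bystander: brass-coloured cup of soil, 58 diameter, 40 high. Origin at the centre of its underside
- cutter: Bystander: low steel cutter ring, 67 diameter, 20 high. Origin at the centre of its underside

How it is judged:
On the way, in this order (a step that is already met when the one before it is completed fails the run):
1. the back frame is home against its stop while the tall plate still stands in the rack (value of joint stand_back above 1.86 rad and z of tall_plate in the frame of wire_rack below 0.03 m), for 0.2 s.
2. the tall plate is lifted clear of the rack (z of tall_plate in the frame of wire_rack above 0.07 m), for 0.1 s.
At the end, for the whole second after the job is handed in: Frame home (joint above 1.86). Plate's lower edge in the trough: its middle between the lips, within 12 mm of the stand's middle, 10 to 21 mm high; square within 0.1 rad; leaning back on the rail, 15 to 25 degrees from vertical; at rest, released. Short plate moved less than 20 mm (value of joint stand_back above 1.86 rad and x of tall_plate in the frame of drain_stand between -0.031 and -0.011 m and y of tall_plate in the frame of drain_stand between -0.012 and 0.012 m and z of tall_plate in the frame of drain_stand between 0.01 and 0.021 m and angle between the y axis of tall_plate and the y axis of drain_stand, either way round below 0.1 rad and angle between tall_plate's own z axis and vertical between 0.26 and 0.44 rad and x of plate_top in the frame of drain_stand above 0.01 m and linear speed of tall_plate below 0.02 m/s and distance of short_plate from where it was at the start of the episode below 0.02 m); the robot touches nothing.
It fails at once if the tall plate is knocked or dropped hard onto the stand (over 40 N) (contact force between tall_plate and drain_stand above 40 N).
It fails at once if the used plate, the brass cup or the cutter ring is moved more than 20 mm (distance of any of used_plate, brass_cup, cutter from where it was at the start of the episode above 0.02 m).
It fails at once if the short plate is pulled out of or knocked in the rack by more than 30 mm (distance of short_plate from where it was at the start of the episode above 0.03 m).
It also fails if it takes over 67 s, if anything falls off the work surface, if the arm or the gripper's body presses on something with over 40 N, if the wrist force passes 120 N, or if a joint passes its speed limit or range.

## Working session

There is one attempt and no reset: what is moved stays moved. The work goes in short steps, Python scripts to look and compute and a tool call to move; the robot and the scene stay as the last step left them, time stands still between calls to the robot, and variables do not carry over. Pictures are saved under pics/ and viewed, about 8 in all and at most 12, crops included, and the job is handed in when it is done.

Besides the shell and the picture viewer there is one more tool, called after "Emit:" in YAML: its name, and indented under it one key for each argument. move_arm: Moves the arm, as the interface text tells. Its arguments: {"type":"object","properties":{"series":{"type":"string"},"squeeze":{"type":"number"}},"required":["series"]}

```bash
mkdir -p pics; ls; python3 - <<'E'
from station import env, viewer
import cv2,json,numpy as np
print(env.sense(), env.tcp_to_grasp)
for n in ["scene","top"]:
    im=viewer.camera(n); cv2.imwrite(f"pics/{n}0.png",cv2.cvtColor(im,cv2.COLOR_RGB2BGR))
for n in ["scene","top","wrist"]:
    print(n,{k:np.round(v,4).tolist() for k,v in viewer.get_calibration(n).items()})
E
```

```text
pics
{'clock': 0.0, 'joint_pos': array([ 1.55021905,  0.50185943, -0.42680951,  1.55141636,  0.22082436,
        1.13829109, -0.21030625]), 'joint_vel': array([ 0.00106616,  0.00198045,  0.00200688,  0.00017066, -0.00012962,
       -0.0017454 ,  0.00022734]), 'joint_torque': array([ 6.63997071e-04, -5.69517660e+01, -5.81531793e+00, -2.80934304e+01,
        1.06371398e-02,  1.19328641e-02, -3.48189496e-05]), 'tcp_pos': array([ 0.18176279, -0.62336951,  0.23026769]), 'tool_rot': array([-9.49748359e-04,  9.89945409e-01,  1.41446720e-01, -1.04543550e-04]), 'ft_force': array([ 0.5211106 ,  0.87491972, -0.67316459]), 'torque': array([-0.03688225,  0.00279301,  0.04689658]), 'gripper_width': 1.0038494052441922} 0.0187
scene {'mtx': [[482.5146, 0.0, 252.3334], [0.0, 482.5146, 185.18], [0.0, 0.0, 1.0]], 'world_from_camera': [[-0.8413, -0.3638, 0.3998, -0.054], [-0.5406, 0.5631, -0.625, 0.6941], [0.0023, -0.742, -0.6704, 1.1142], [0.0, 0.0, 0.0, 1.0]]}
top {'mtx': [[459.2737, 0.0, 267.47], [0.0, 459.2737, 201.5317], [0.0, 0.0, 1.0]], 'world_from_camera': [[-0.022, -0.9805, 0.1954, 0.2892], [-0.9997, 0.0236, 0.0057, -0.2266], [-0.0102, -0.1952, -0.9807, 1.3972], [0.0, 0.0, 0.0, 1.0]]}
wrist {'mtx': [[312.2947, 0.0, 253.5354], [0.0, 312.2947, 194.0924], [0.0, 0.0, 1.0]], 'tool_from_camera': [[0.0012, -0.9522, -0.3054, 0.0779], [1.0, 0.0013, -0.0003, -0.0002], [0.0007, -0.3054, 0.9522, -0.1436], [0.0, 0.0, 0.0, 1.0]]}
```

View pics/top0.png

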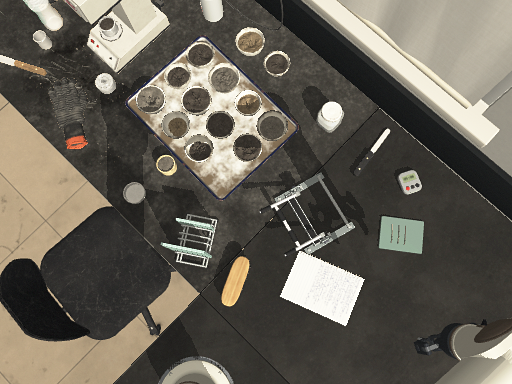

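View pics/scene0.png

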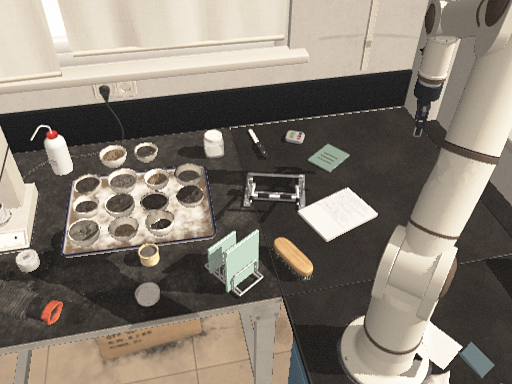

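The top view shows the rack near (192,238), with plates at rows 222 and 248, and the folded stand near (313,215). The scene view shows the tall plate at (242,260), nearer the robot. I'll enlarge both areas.

```bash
python3 - <<'E'
import cv2,numpy as np
t=cv2.imread("pics/top0.png");s=cv2.imread("pics/scene0.png")
f=lambda im,x,y,w,h,k:cv2.resize(im[y:y+h,x:x+w],None,fx=k,fy=k,interpolation=cv2.INTER_CUBIC)
a=f(t,150,165,210,100,3.8); cv2.imwrite("pics/c1.png",a)
b=f(s,195,160,130,145,4); cv2.imwrite("pics/c2.png",b)
print(a.shape,b.shape)
E
```

```text
(380, 798, 3) (580, 520, 3)
```

View pics/c1.png

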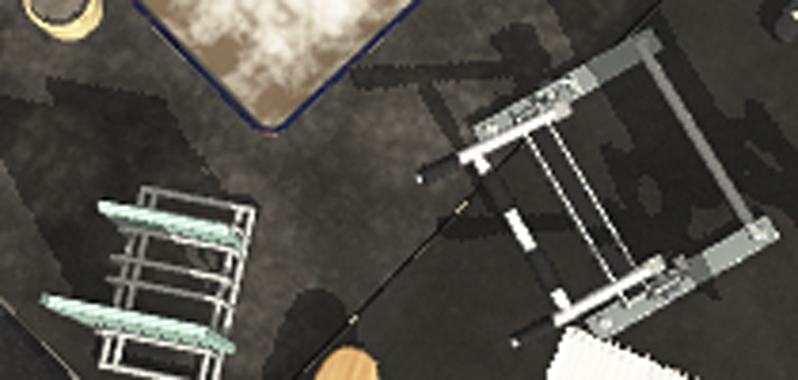

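View pics/c2.png

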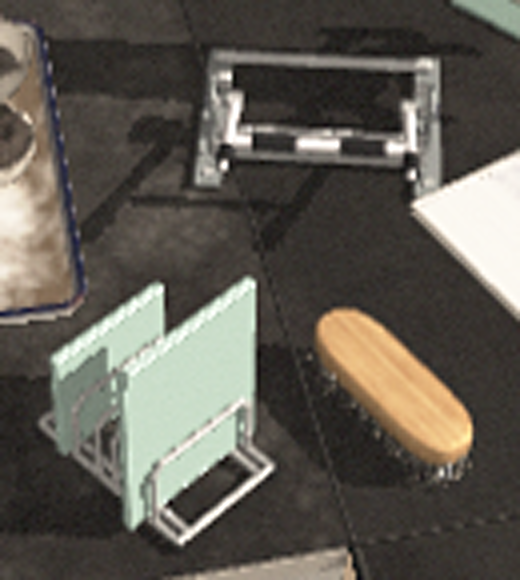

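Readings from the crops:
- **Frame:** the folded frame's arm tips are at c1 (418,180) and (515,343). The rail ends are at (478,158) and (565,310), and the tie bar runs from (652,45) to (765,230).
- **Plates:** the tall plate's top edge runs (42,299) to (233,350), and the short plate's runs (100,206) to (243,244).
- **c2:** it shows the same objects from the side.

Next I'll fit the poses.

```bash
cat > h.py <<'E'
import numpy as np
from scipy.optimize import least_squares
from station import env, viewer
def proj(n,P):
    c=viewer.get_calibration(n);T=np.linalg.inv(c["world_from_camera"])
    q=(T[:3,:3]@np.atleast_2d(P).T+T[:3,3:]).T@c["mtx"].T
    return q[:,:2]/q[:,2:]
def place(p,L):
    c,s=np.cos(p[2]),np.sin(p[2]);L=np.atleast_2d(L)
    return np.c_[p[0]+c*L[:,0]-s*L[:,1],p[1]+s*L[:,0]+c*L[:,1],L[:,2]]
def fit(obs,p0):   # obs: (cam, local xyz mm, pixel)
    def r(p): return np.concatenate([(proj(n,place(p,np.array(L)/1000.))[0]-px) for n,L,px in obs])
    s=least_squares(r,p0,loss="soft_l1"); return s.x,r(s.x).reshape(-1,2)
C1=lambda x,y:np.array([150+(x+.5)/3.8-.5,165+(y+.5)/3.8-.5])
C2=lambda x,y:np.array([195+(x+.5)/4-.5,160+(y+.5)/4-.5])
E
python3 - <<'E'
from h import *
np.set_printoptions(precision=4,suppress=True)
S=[("top",(-137,72,40),C1(418,180)),("top",(-137,-72,40),C1(515,343)),
("top",(-85,72,40),C1(478,158)),("top",(-85,-72,40),C1(562,306)),("top",(-85,0,40),C1(520,230)),
("top",(88,90,14),C1(650,42)),("top",(88,-90,14),C1(764,229)),
("scene",(-85,0,40),C2(318,145)),("scene",(-85,35,40),C2(268,140)),("scene",(-85,-35,40),C2(364,147)),
("scene",(88,90,14),C2(218,55)),("scene",(88,-90,14),C2(430,62))]
p,r=fit(S,[.4,-.35,-1.1]);print("stand",p,np.degrees(p[2]));print(r)
for nm,h,w,o in [("tall",171,60,[("top",1,0,C1(42,299)),("top",-1,0,C1(233,348)),("scene",1,0,C2(122,373)),("scene",-1,0,C2(251,282)),("scene",1,1,C2(125,525))]),
 ("short",111,50,[("top",1,0,C1(100,206)),("top",-1,0,C1(243,243)),("scene",1,0,C2(53,357)),("scene",-1,0,C2(160,286))])]:
    p,r=fit([(c,(-4 if b else 0,s*w,11 if b else h),px) for c,s,b,px in o],[.3,0,0]);print(nm,p,np.degrees(p[2]));print(r)
E
```

```text
stand [ 0.5258 -0.3506 -1.0851] -62.17348206408954
[[ 0.4558  0.8508]
 [-1.4293  0.0429]
 [-0.2071 -1.6673]
 [ 1.5324  1.1784]
 [ 0.5526  0.0891]
 [ 0.268  -1.2383]
 [ 0.3135 -0.2856]
 [-0.7333  6.3907]
 [ 0.841   6.9724]
 [-1.2769  6.5609]
 [ 1.025  -1.5735]
 [-0.5371 -0.3693]]
tall [ 0.4118  0.0096 -0.2867] -16.427676704937053
[[ 0.7882 -0.9779]
 [-6.6548 -2.1648]
 [-0.283   0.1486]
 [ 3.0614 -0.0521]
 [ 1.9723  0.8239]]
short [ 0.4903 -0.0075 -0.2686] -15.39136293303846
[[ 0.4072 -0.7218]
 [-3.3426 -1.989 ]
 [ 0.7273  0.5362]
 [ 2.1216  0.0187]]
```

```bash
python3 - <<'E'
from h import *
np.set_printoptions(precision=4,suppress=True)
S=[("top",137,72,C1(418,180)),("top",137,-72,C1(515,343)),
("top",85,72,C1(478,158)),("top",85,-72,C1(562,306)),("top",85,0,C1(520,230)),
("top",0,90,C1(650,42)),("top",0,-90,C1(764,229)),
("scene",85,0,C2(318,145)),("scene",85,35,C2(268,140)),("scene",85,-35,C2(364,147)),
("scene",0,90,C2(218,55)),("scene",0,-90,C2(430,62))]
def r(q):
    o=[]
    for c,d,y,px in S:
        L=(88,y,14) if d==0 else (-d*np.cos(q[3]),y,40+d*np.sin(q[3]))
        o.append(proj(c,place(q,np.array(L)/1000.))[0]-px)
    return np.concatenate(o)
s=least_squares(r,[.52,-.35,-1.085,.2],loss="soft_l1");print("stand",s.x,np.degrees(s.x[2:]));print(r(s.x).reshape(-1,2))
for nm,h,w,o in [("tall",171,60,[("top",1,0,C1(42,299)),("scene",1,0,C2(122,373)),("scene",-1,0,C2(251,282)),("scene",1,1,C2(125,525))]),
 ("short",111,50,[("top",1,0,C1(100,206)),("scene",1,0,C2(53,357)),("scene",-1,0,C2(160,286))])]:
    p,r=fit([(c,(-4 if b else 0,s*w,11 if b else h),px) for c,s,b,px in o],[.3,0,0]);print(nm,p,np.degrees(p[2]));print(r)
    e=proj("top",place(p,[[0,w/1000,h/1000],[0,-w/1000,h/1000]]));print((e-[150,165])*3.8)
E
```

```text
stand [ 0.522  -0.3461 -1.0709  0.3238] [-61.3602  18.5531]
[[ 0.6798 -0.8698]
 [ 0.2021 -0.6748]
 [-0.4561 -2.3317]
 [ 2.3757  1.0063]
 [ 0.8433 -0.3339]
 [-1.7008 -0.1735]
 [-0.9671  0.4129]
 [ 0.2565  0.5748]
 [ 1.6817  1.2639]
 [-0.1425  0.637 ]
 [ 0.835  -0.2699]
 [-0.5665  0.4716]]
tall [ 0.4158  0.0107 -0.2306] -13.213940126448394
[[ 0.0457 -1.238 ]
 [-0.9849  0.5438]
 [ 0.6822 -1.0818]
 [ 1.3909  1.1697]]
[[ 40.7737 292.8955]
 [205.9494 328.0277]]
short [ 0.4931 -0.0062 -0.2167] -12.417571215199299
[[-0.2483 -0.8017]
 [ 0.2321  0.9413]
 [ 0.4308 -0.6034]]
[[ 97.6566 201.5535]
 [228.0803 226.994 ]]
```

```bash
cat >> h.py <<'E'
def yaw():
    w,x,y,z=env.sense()["tool_rot"]; return np.arctan2(2*(x*y+w*z),1-2*(y*y+z*z))
def go(x,y,z,a,n,clo,p=None,a0=None):   # rows from present to target in n rows (a: yaw of tool x, deg)
    p=env.sense()["tcp_pos"] if p is None else np.array(p); a0=yaw() if a0 is None else np.radians(a0)
    da=(np.radians(a)-a0+np.pi)%(2*np.pi)-np.pi; d=(np.array([x,y,z])-p)/n
    out=[]
    for i in range(n):
        b=a0+da*i/n
        out.append("%.4f %.4f %.4f %.1f %g"%(d[0]*np.cos(b)+d[1]*np.sin(b),d[0]*np.sin(b)-d[1]*np.cos(b),-d[2],-np.degrees(da)/n,clo))
    print("; ".join(out))
ST=[0.522,-0.3461,-1.0709]; Q0=0.3238; TALL=[0.4158,0.0107,-0.2306]
def grip(q,y=72,d=119): return place(ST,np.array([-d*np.cos(q),y,40+d*np.sin(q)])/1000.)[0]
E
python3 - <<'E'
from h import *
g=grip(Q0);print(g, np.degrees(yaw()))
go(g[0],g[1],.23,118.6,16,-.3)
E
```

```text
[ 0.53111294 -0.21257699  0.07786239] 16.262500417923093
0.0281 -0.0185 0.0000 -6.4 -0.3; 0.0300 -0.0153 0.0000 -6.4 -0.3; 0.0316 -0.0118 0.0000 -6.4 -0.3; 0.0327 -0.0083 0.0000 -6.4 -0.3; 0.0334 -0.0046 0.0000 -6.4 -0.3; 0.0337 -0.0008 0.0000 -6.4 -0.3; 0.0336 0.0029 0.0000 -6.4 -0.3; 0.0330 0.0067 0.0000 -6.4 -0.3; 0.0321 0.0103 0.0000 -6.4 -0.3; 0.0307 0.0138 0.0000 -6.4 -0.3; 0.0290 0.0172 0.0000 -6.4 -0.3; 0.0269 0.0203 0.0000 -6.4 -0.3; 0.0245 0.0232 0.0000 -6.4 -0.3; 0.0218 0.0257 0.0000 -6.4 -0.3; 0.0188 0.0280 0.0000 -6.4 -0.3; 0.0155 0.0299 0.0000 -6.4 -0.3
```

Emit:
move_arm:
  series: "0.028 -0.018 0 -6.4 -0.3; 0.030 -0.015 0 -6.4 -0.3; 0.032 -0.012 0 -6.4 -0.3; 0.033 -0.008 0 -6.4 -0.3; 0.033 -0.005 0 -6.4 -0.3; 0.034 -0.001 0 -6.4 -0.3; 0.034 0.003 0 -6.4 -0.3; 0.033 0.007 0 -6.4 -0.3; 0.032 0.010 0 -6.4 -0.3; 0.031 0.014 0 -6.4 -0.3; 0.029 0.017 0 -6.4 -0.3; 0.027 0.020 0 -6.4 -0.3; 0.024 0.023 0 -6.4 -0.3; 0.022 0.026 0 -6.4 -0.3; 0.019 0.028 0 -6.4 -0.3; 0.016 0.030 0 -6.4 -0.3; 0 0 0 0 -0.3"

```text
clock: 2.22
tcp_pos: [0.5254, -0.1872, 0.2245]
tool_rot: [-0.006, 0.486, 0.874, 0.003]
ft_force: [-0.2, -0.2, 0.0]
gripper_width: 0.652
```

```bash
cat >> h.py <<'E'
def wshot(f):
    import cv2
    s=env.sense(); im=viewer.camera("wrist"); cv2.imwrite(f,cv2.cvtColor(im,cv2.COLOR_RGB2BGR))
    from scipy.spatial.transform import Rotation as R
    w,x,y,z=s["tool_rot"];T=np.eye(4);T[:3,:3]=R.from_quat([x,y,z,w]).as_matrix();T[:3,3]=s["tcp_pos"]
    np.save(f+".npy",T@viewer.get_calibration("wrist")["tool_from_camera"])
def wproj(f,P):
    T=np.linalg.inv(np.load(f+".npy"));q=(T[:3,:3]@np.atleast_2d(P).T+T[:3,3:]).T@viewer.get_calibration("wrist")["mtx"].T
    return q[:,:2]/q[:,2:]
E
python3 - <<'E'
from h import *
s=env.sense();print(s["tcp_pos"],np.degrees(yaw()),s["joint_pos"],s["gripper_width"],s["clock"])
wshot("pics/w1.png")
print(wproj("pics/w1.png",[grip(Q0),grip(Q0,72,137),grip(Q0,-72),grip(Q0,0,85),grip(0)]))
E
```

```text
[ 0.52536995 -0.18723311  0.22447822] 121.88870640921762 [ 1.03740999  0.48661013 -0.9661964   1.771074    0.42911828  1.12719528
  0.48859153] 0.652403601367463 2.225
[[245.22056265 205.95602601]
 [245.95901724 191.03799647]
 [ 98.35398641 197.87833261]
 [175.21724229 227.84890293]
 [246.40951636 189.29100647]]
```

View pics/w1.png

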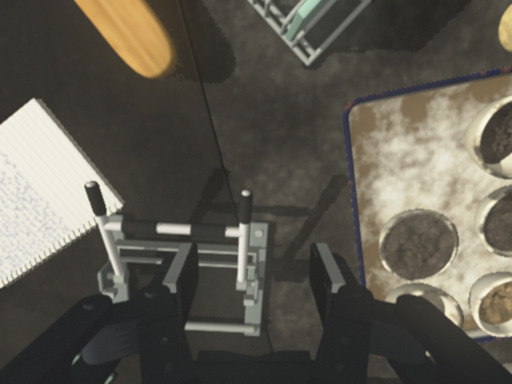

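The wrist view shows the frame raised a little. The left tip is at (247,191), the right tip at (91,184), the rail centre at (177,230), and the tie bar's left end at (250,329). I'll refit with these points added.

```bash
python3 - <<'E'
from h import *
np.set_printoptions(precision=4,suppress=True)
W="pics/w1.png"
S=[("top",137,72,C1(418,180)),("top",137,-72,C1(515,343)),
("top",85,72,C1(478,158)),("top",85,-72,C1(562,306)),("top",85,0,C1(520,230)),
("top",0,90,C1(650,42)),("top",0,-90,C1(764,229)),
("scene",85,0,C2(318,145)),("scene",85,35,C2(268,140)),("scene",85,-35,C2(364,147)),
("scene",0,90,C2(218,55)),("scene",0,-90,C2(430,62)),
(W,137,72,(247,191)),(W,137,-72,(91,184)),(W,101,72,(246,222)),(W,101,-72,(99,214)),(W,85,0,(177,230)),(W,0,90,(250,329))]
def r(q):
    o=[]
    for c,d,y,px in S:
        L=(88,y,14) if d==0 else (-d*np.cos(q[3]),y,40+d*np.sin(q[3]))
        P=place(q,np.array(L)/1000.)
        o.append((wproj(c,P) if c==W else proj(c,P))[0]-px)
    return np.concatenate(o)
s=least_squares(r,[.52,-.35,-1.085,.2],loss="soft_l1");print("stand",s.x,np.degrees(s.x[2:]));print(r(s.x).reshape(-1,2))
E
```

```text
stand [ 0.5212 -0.3448 -1.0759  0.3668] [-61.643   21.0133]
[[ 0.7879 -1.5098]
 [ 0.1969 -1.0284]
 [-0.4785 -2.658 ]
 [ 2.2029  0.9017]
 [ 0.7458 -0.5514]
 [-1.9098  0.1321]
 [-1.4263  0.8765]
 [ 0.1894 -0.1624]
 [ 1.5997  0.4892]
 [-0.1928 -0.0626]
 [ 0.9584 -0.0646]
 [-0.4169  0.8464]
 [-0.5786  2.5763]
 [ 0.6502  0.2256]
 [-1.1614 -0.3114]
 [ 2.0341 -0.7706]
 [-2.2296 -1.0886]
 [ 1.93   -0.0839]]
```

```bash
sed -i 's/^ST=.*/ST=[0.5212,-0.3448,-1.0759]; Q0=0.367; TALL=[0.4158,0.0107,-0.2306]/' h.py; python3 - <<'E'
from h import *
g=grip(Q0);print(g)
go(g[0],g[1],.12,118.36,4,-.3)
go(g[0],g[1],.064,118.36,4,-.3,p=[g[0],g[1],.12],a0=118.36)
E
```

```text
[ 0.53180702 -0.21285581  0.0826992 ]
-0.0060 -0.0015 0.0260 0.8 -0.3; -0.0060 -0.0014 0.0260 0.8 -0.3; -0.0061 -0.0013 0.0260 0.8 -0.3; -0.0061 -0.0013 0.0260 0.8 -0.3
0.0000 0.0000 0.0140 -0.0 -0.3; 0.0000 0.0000 0.0140 -0.0 -0.3; 0.0000 0.0000 0.0140 -0.0 -0.3; 0.0000 0.0000 0.0140 -0.0 -0.3
```

Emit:
move_arm:
  series: "-0.006 -0.0015 0.026 0.8 -0.3; -0.006 -0.0015 0.026 0.8 -0.3; -0.006 -0.001 0.026 0.8 -0.3; -0.006 -0.001 0.026 0.8 -0.3; 0 0 0 0 -0.3"
  squeeze: 20

```text
clock: 2.9
tcp_pos: [0.5265, -0.2204, 0.1157]
tool_rot: [-0.008, 0.518, 0.855, -0.002]
ft_force: [0.8, 0.9, -0.4]
gripper_width: 0.651
```

```bash
python3 - <<'E'
from h import *
print(env.sense()["tcp_pos"],np.degrees(yaw()))
g=grip(Q0)
go(g[0],g[1],.064,118.36,4,-.3)
E
```

```text
[ 0.5265234  -0.22040535  0.11571007] 117.54328414398388
0.0011 0.0020 0.0129 -0.2 -0.3; 0.0011 0.0020 0.0129 -0.2 -0.3; 0.0010 0.0021 0.0129 -0.2 -0.3; 0.0010 0.0021 0.0129 -0.2 -0.3
```

Emit:
move_arm:
  series: "0.001 0.002 0.013 -0.2 -0.3; 0.001 0.002 0.013 -0.2 -0.3; 0.001 0.002 0.013 -0.2 -0.3; 0.001 0.002 0.012 0 -0.3; 0 0 0 0 -0.3; 0 0 0 0 -0.3"

```text
clock: 3.65
tcp_pos: [0.5322, -0.2129, 0.0635]
tool_rot: [-0.006, 0.514, 0.858, -0.002]
ft_force: [-0.2, 0.7, 0.3]
gripper_width: 0.649
```

```bash
python3 - <<'E'
from h import *
print(env.sense()["tcp_pos"],np.degrees(yaw()),grip(Q0))
wshot("pics/w2.png")
print(wproj("pics/w2.png",[grip(Q0,72,101),grip(Q0,72,137)]))
E
```

```text
[ 0.53224872 -0.21287829  0.06349659] 118.1506682895564 [ 0.53180702 -0.21285581  0.0826992 ]
[[253.13328047 297.21400118]
 [252.6258844  247.4738424 ]]
```

View pics/w2.png

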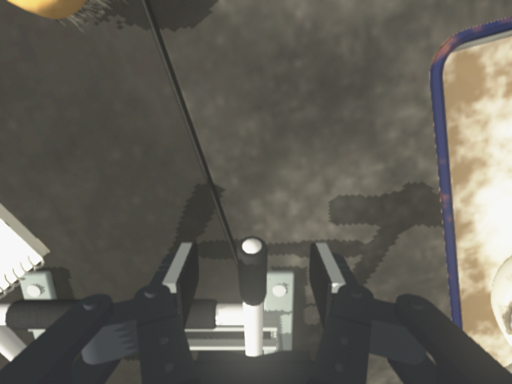

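The left sleeve runs (252,245) to (253,302), as predicted and centred between the pads. I'll close on it.

Emit:
move_arm:
  series: "0 0 0 0 1; 0 0 0 0 1; 0 0 0 0 1; 0 0 0 0 1"
  squeeze: 25

```text
clock: 4.2
tcp_pos: [0.5321, -0.2135, 0.0643]
tool_rot: [-0.006, 0.514, 0.858, -0.002]
ft_force: [-0.7, 0.3, -0.6]
gripper_width: 0.142
```

```bash
cat >> h.py <<'E'
def arc(n,dq,q=None):
    p=env.sense()["tcp_pos"]+[0,0,env.tcp_to_grasp]; c,s=np.cos(ST[2]),np.sin(ST[2]); d=p-[ST[0],ST[1],0]
    l=np.array([c*d[0]+s*d[1],-s*d[0]+c*d[1],d[2]-.04]); qm=np.arctan2(l[2],-l[0])
    print("local",l,"q",qm,"r",np.hypot(l[0],l[2]),"yaw",np.degrees(yaw()),env.sense()["ft_force"],env.sense()["gripper_width"])
    pos=l; out=[]
    for i in range(1,n+1):
        t=np.array([-.119*np.cos(qm+i*dq),.072,.119*np.sin(qm+i*dq)])
        e=t-pos; out.append("%.4f %.4f %.4f 0 1"%(-e[0],e[1],-e[2])); pos=t
    print("; ".join(out))
E
python3 -c "
from h import *
arc(10,.08)"
```

```text
local [-0.11039416  0.0719165   0.0429633 ] q 0.37114490060709787 r 0.11845976219917674 yaw 118.13543979134505 [-0.67587844  0.30585379 -0.58955405] 0.14173855577798053
-0.0033 0.0001 -0.0089 0 1; -0.0045 0.0000 -0.0084 0 1; -0.0051 0.0000 -0.0080 0 1; -0.0058 0.0000 -0.0076 0 1; -0.0064 0.0000 -0.0071 0 1; -0.0069 0.0000 -0.0066 0 1; -0.0074 0.0000 -0.0060 0 1; -0.0079 0.0000 -0.0054 0 1; -0.0083 0.0000 -0.0047 0 1; -0.0086 0.0000 -0.0041 0 1
```

Emit:
move_arm:
  series: "-0.0035 0 -0.0088 0 1; -0.0045 0 -0.0084 0 1; -0.0051 0 -0.0080 0 1; -0.0058 0 -0.0076 0 1; -0.0064 0 -0.0071 0 1; -0.0069 0 -0.0066 0 1; 0 0 0 0 1"

```text
clock: 5.08
tcp_pos: [0.5486, -0.2439, 0.113]
tool_rot: [-0.007, 0.514, 0.858, -0.001]
ft_force: [-0.3, -0.6, -1.6]
gripper_width: 0.144
```

```bash
python3 -c "
from h import *
arc(12,.08)"
```

```text
local [-0.0757807   0.07203832  0.09172835] q 0.8803167446593547 r 0.11898237289303927 yaw 118.1271241133046 [-0.295173   -0.63214681 -1.55342248] 0.14369934637203383
-0.0076 -0.0000 -0.0058 0 1; -0.0080 0.0000 -0.0051 0 1; -0.0084 0.0000 -0.0045 0 1; -0.0087 0.0000 -0.0038 0 1; -0.0090 0.0000 -0.0031 0 1; -0.0092 0.0000 -0.0024 0 1; -0.0094 0.0000 -0.0016 0 1; -0.0095 0.0000 -0.0009 0 1; -0.0095 0.0000 -0.0001 0 1; -0.0095 0.0000 0.0007 0 1; -0.0094 0.0000 0.0014 0 1; -0.0093 0.0000 0.0022 0 1
```

Tracking the arc well, with forces of 1–2 N.

Emit:
move_arm:
  series: "-0.0076 0 -0.0058 0 1; -0.0080 0 -0.0051 0 1; -0.0084 0 -0.0045 0 1; -0.0087 0 -0.0038 0 1; -0.0090 0 -0.0031 0 1; -0.0092 0 -0.0024 0 1; -0.0094 0 -0.0016 0 1; -0.0095 0 -0.0009 0 1; -0.0095 0 -0.0001 0 1; 0 0 0 0 1"

```text
clock: 6.32
tcp_pos: [0.5882, -0.3168, 0.1403]
tool_rot: [-0.009, 0.514, 0.858, -0.001]
ft_force: [-0.4, 0.1, -3.0]
gripper_width: 0.142
```

```bash
python3 -c "
from h import *
arc(6,.08)"
```

```text
local [0.00716984 0.07223323 0.1189689 ] q 1.6309900426879784 r 0.11918475560530999 yaw 118.14706465306462 [-0.35881511  0.0928593  -3.02337392] 0.1417110544660107
-0.0095 -0.0002 0.0011 0 1; -0.0094 0.0000 0.0017 0 1; -0.0092 0.0000 0.0024 0 1; -0.0090 0.0000 0.0032 0 1; -0.0087 0.0000 0.0039 0 1; -0.0084 0.0000 0.0046 0 1
```

Emit:
move_arm:
  series: "-0.0095 0 0.0011 0 1; -0.0094 0 0.0017 0 1; -0.0092 0 0.0024 0 1; -0.007 0 0.0025 0 1; -0.005 0 0.002 0 1; -0.005 0 0.002 0 1; -0.005 0 0.002 0 1"

```text
clock: 7.2
tcp_pos: [0.6144, -0.367, 0.1268]
tool_rot: [-0.006, 0.514, 0.857, -0.002]
ft_force: [0.6, -0.7, 0.2]
gripper_width: 0.0
```

```bash
python3 -c "
from h import *
arc(6,.04)"
```

```text
local [0.06380069 0.07152889 0.10550261] q 2.1146871486293017 r 0.12329367133325016 yaw 118.07389824779271 [ 0.55496645 -0.69399326  0.18028066] 0.0003162254847640332
-0.0018 0.0005 0.0062 0 1; -0.0039 0.0000 0.0027 0 1; -0.0038 0.0000 0.0029 0 1; -0.0037 0.0000 0.0030 0 1; -0.0036 0.0000 0.0032 0 1; -0.0034 0.0000 0.0033 0 1
```

The pads slid off the sleeve past the stop. I'll back off rearward, rise, and check the frame angle.

Emit:
move_arm:
  series: "-0.008 0 0 0 1; -0.005 0 -0.005 0 1; 0 0 -0.04 0 1; 0 0 -0.04 0 1; 0 0 -0.03 0 0; 0 0 0 0 0; 0 0 0 0 0"

```text
clock: 8.07
tcp_pos: [0.6227, -0.3802, 0.2454]
tool_rot: [-0.006, 0.514, 0.858, -0.002]
ft_force: [-0.5, -0.4, -0.3]
gripper_width: 0.5
```

```bash
python3 - <<'E'
from h import *
import cv2
s=env.sense();print(s["tcp_pos"],s["ft_force"])
im=cv2.cvtColor(viewer.camera("scene"),cv2.COLOR_RGB2BGR);cv2.imwrite("pics/s2.png",im)
t=cv2.cvtColor(viewer.camera("top"),cv2.COLOR_RGB2BGR)
f=lambda im,x,y,w,h,k:cv2.resize(im[y:y+h,x:x+w],None,fx=k,fy=k,interpolation=cv2.INTER_CUBIC)
cv2.imwrite("pics/s2c.png",np.hstack([f(im,235,120,95,110,4),f(t,250,160,95,110,4)]))
for q in (1.8,1.86,1.92):
    P=[grip(q,72,137),grip(q,-72,137),grip(q,0,85)]
    print(q,((proj("scene",P)-[235,120])*4).round().tolist(),((proj("top",P)-[250,160])*4+[380,0]).round().tolist())
E
```

```text
[ 0.62265368 -0.38023489  0.24540362] [-0.45396581 -0.43255511 -0.29769321]
1.8 [[77.0, 109.0], [258.0, 118.0], [165.0, 172.0]] [[620.0, 67.0], [730.0, 248.0], [652.0, 179.0]]
1.86 [[78.0, 105.0], [258.0, 114.0], [165.0, 169.0]] [[630.0, 62.0], [739.0, 242.0], [658.0, 176.0]]
1.92 [[78.0, 102.0], [258.0, 110.0], [165.0, 167.0]] [[640.0, 58.0], [749.0, 237.0], [664.0, 173.0]]
```

View pics/s2c.png

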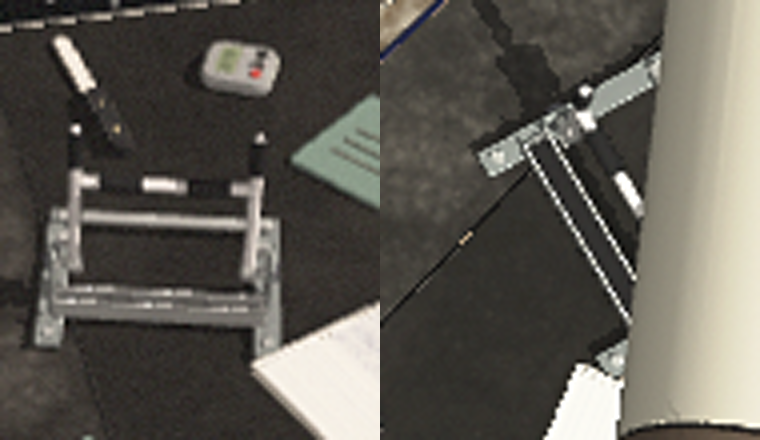

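The frame stopped at about 1.6 rad: the scene tips are at (75,130) and (261,138), about 20 px lower than home. I'll go to the front and push the rail centre with shut fingers.

```bash
python3 - <<'E'
from h import *
t=place(ST,[-.055,0,.24])[0]; go(*t,118.36,6,1); print(t)
E
```

```text
0.0223 -0.0122 0.0009 -0.0 1; 0.0223 -0.0122 0.0009 -0.0 1; 0.0223 -0.0122 0.0009 -0.0 1; 0.0224 -0.0121 0.0009 -0.0 1; 0.0224 -0.0121 0.0009 -0.0 1; 0.0224 -0.0121 0.0009 -0.0 1
[ 0.49507828 -0.29639901  0.24      ]
```

Emit:
move_arm:
  series: "0.022 -0.012 0 0 1; 0.022 -0.012 0 0 1; 0.022 -0.012 0 0 1; 0.022 -0.012 0 0 1; 0.022 -0.012 0 0 1; 0.022 -0.012 0 0 1; 0 0 0 0 1; 0 0 0.035 0 1; 0 0 0.035 0 1; 0 0 0.035 0 1; 0 0 0.03 0 1; 0 0 0 0 1; 0 0 0 0 1"

```text
clock: 9.8
tcp_pos: [0.4892, -0.2952, 0.0976]
tool_rot: [-0.012, 0.515, 0.857, -0.0]
ft_force: [-0.3, -0.1, -0.3]
gripper_width: -0.0
```

```bash
cat >> h.py <<'E'
def loc():
    s=env.sense();p=s["tcp_pos"];c,n=np.cos(ST[2]),np.sin(ST[2]);d=p-[ST[0],ST[1],0];f=s["ft_force"]
    print("loc",np.round([c*d[0]+n*d[1],-n*d[0]+c*d[1],d[2]],4),"F",np.round([c*f[0]+n*f[1],-n*f[0]+c*f[1],f[2]],2),"yaw",np.degrees(yaw()).round(2),"w",s["gripper_width"].round(3),s["clock"])
E
python3 -c "
from h import *
loc()"
```

```text
Traceback (most recent call last):
  File "h.py", line 48, in loc
    print("loc",np.round([c*d[0]+n*d[1],-n*d[0]+c*d[1],d[2]],4),"F",np.round([c*f[0]+n*f[1],-n*f[0]+c*f[1],f[2]],2),"yaw",np.degrees(yaw()).round(2),"w",s["gripper_width"].round(3),s["clock"])
                                                                                                                                                         ^^^^^^^^^^^^^^^^^^^^^^^^
AttributeError: 'float' object has no attribute 'round'
```

Emit:
move_arm:
  series: "-0.01 0 0 0 1; -0.01 0.001 0 0 1; -0.01 0.001 0 0 1; -0.01 0.001 0 0 1; -0.008 0 0 0 1; -0.008 0 0 0 1"

```text
clock: 10.55
tcp_pos: [0.5218, -0.3475, 0.0997]
tool_rot: [-0.01, 0.516, 0.857, -0.0]
ft_force: [-0.7, 1.4, -1.1]
gripper_width: 0.003
```

```bash
sed -i 's/s\["gripper_width"\].round(3)/round(s["gripper_width"],3)/' h.py
python3 -c "
from h import *
loc()"
```

```text
loc [ 0.0026 -0.0007  0.0997] F [-1.58  0.03 -1.13] yaw 117.91 w 0.003 10.55
```

Pushing with about 1.6 N now. I'll continue in small steps to the stop.

Emit:
move_arm:
  series: "-0.005 0 0 0 1; -0.004 0 0 0 1; -0.004 0 0 0 1"

```text
clock: 10.92
tcp_pos: [0.5261, -0.3558, 0.0984]
tool_rot: [-0.015, 0.515, 0.857, 0.001]
ft_force: [-10.6, 12.0, 10.1]
gripper_width: -0.002
```

```bash
python3 -c "
from h import *
loc()"
```

```text
loc [ 0.012  -0.0009  0.0984] F [-15.63  -3.6   10.12] yaw 117.99 w -0.002 10.925
```

The force rose to 15.6 N with the TCP at x=12, so the frame is at its stop. I'll hold briefly, retreat and rise.

Emit:
move_arm:
  series: "-0.001 0 0 0 1; 0 0 0 0 1; 0.02 0 0 0 1; 0.03 0 0 0 1; 0.03 0 -0.03 0 1; 0.03 0 -0.05 0 1; 0.03 0 -0.05 0 0; 0 0 -0.02 0 0; 0 0 0 0 0"

```text
clock: 12.05
tcp_pos: [0.4665, -0.2369, 0.2585]
tool_rot: [-0.008, 0.516, 0.857, -0.001]
ft_force: [0.0, 0.2, -1.1]
gripper_width: 0.498
```

```bash
python3 - <<'E'
from h import *
import cv2
loc()
im=cv2.cvtColor(viewer.camera("scene"),cv2.COLOR_RGB2BGR)
t=cv2.cvtColor(viewer.camera("top"),cv2.COLOR_RGB2BGR)
f=lambda im,x,y,w,h,k:cv2.resize(im[y:y+h,x:x+w],None,fx=k,fy=k,interpolation=cv2.INTER_CUBIC)
cv2.imwrite("pics/s3c.png",np.hstack([f(im,195,140,100,150,4),f(t,250,150,95,150,4)]))
for q in (1.8,1.86,1.92):
    P=[grip(q,72,137),grip(q,-72,137),grip(q,0,85)]
    print(q,((proj("scene",P)-[195,140])*4).round().tolist(),((proj("top",P)-[250,150])*4+[400,0]).round().tolist())
E
```

```text
loc [-0.1209  0.0031  0.2585] F [-0.13  0.1  -1.1 ] yaw 117.86 w 0.498 12.05
1.8 [[237.0, 29.0], [418.0, 38.0], [325.0, 92.0]] [[640.0, 107.0], [750.0, 288.0], [672.0, 219.0]]
1.86 [[238.0, 25.0], [418.0, 34.0], [325.0, 89.0]] [[650.0, 102.0], [759.0, 282.0], [678.0, 216.0]]
1.92 [[238.0, 22.0], [418.0, 30.0], [325.0, 87.0]] [[660.0, 98.0], [769.0, 277.0], [684.0, 213.0]]
```

View pics/s3c.png

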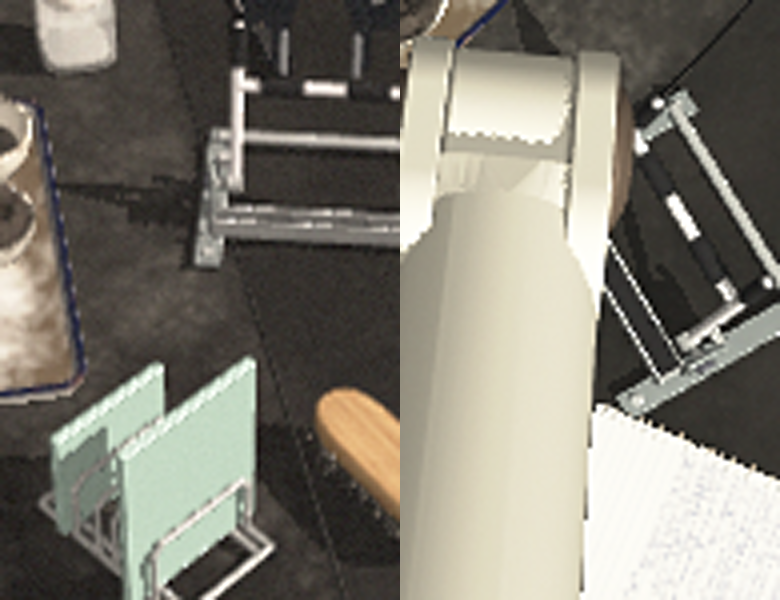

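In the top view the tips are at (658,102) and (768,283) and the rail middle is at (682,215), which matches the home prediction for 1.92. The plates are untouched. Next is the hover over the tall plate.

```bash
python3 - <<'E'
from h import *
go(TALL[0],TALL[1],.25,90+np.degrees(TALL[2]),9,0)
E
```

```text
0.0268 0.0080 0.0007 4.6 0; 0.0274 0.0058 0.0007 4.6 0; 0.0277 0.0036 0.0007 4.6 0; 0.0279 0.0014 0.0007 4.6 0; 0.0280 -0.0008 0.0007 4.6 0; 0.0278 -0.0031 0.0007 4.6 0; 0.0275 -0.0053 0.0007 4.6 0; 0.0270 -0.0074 0.0007 4.6 0; 0.0263 -0.0096 0.0007 4.6 0
```

Emit:
move_arm:
  series: "0.027 0.008 0 4.6 0; 0.027 0.006 0 4.6 0; 0.028 0.004 0 4.6 0; 0.028 0.001 0 4.6 0; 0.028 -0.001 0 4.6 0; 0.028 -0.003 0 4.6 0; 0.027 -0.005 0 4.6 0; 0.027 -0.007 0 4.6 0; 0.026 -0.01 0 4.6 0; 0 0 0 0 0; 0 0 0 0 0"

```text
clock: 13.52
tcp_pos: [0.4135, 0.0139, 0.2474]
tool_rot: [-0.02, 0.795, 0.606, -0.006]
ft_force: [0.3, -1.0, 0.1]
gripper_width: 0.501
```

```bash
python3 - <<'E'
from h import *
loc(); print(env.sense()["tcp_pos"])
wshot("pics/w3.png")
print(wproj("pics/w3.png",place(TALL,[[4e-3*i,.06*j,.171] for i in(-1,1) for j in (-1,1)])).round(1).tolist())
E
```

```text
loc [-0.3669  0.0756  0.2474] F [ 0.98 -0.23  0.09] yaw 74.67 w 0.501 13.525
[0.41346092 0.0139326  0.24736633]
[[259.2, 279.0], [254.1, 127.4], [269.1, 278.9], [265.6, 127.0]]
```

View pics/w3.png

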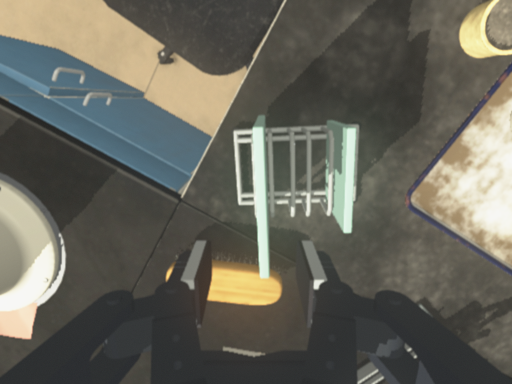

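The tall plate's top edge runs from about (265,277) to (259,118), centred between the pads. The far end is about 9 px beyond the prediction, so I'll measure it precisely.

```bash
python3 - <<'E'
from h import *
import cv2
im=cv2.imread("pics/w3.png").astype(int)
for r in (110,114,118,122,126,130,150,180,220,250,265,272,276,280):
    row=im[r,245:285]; g=(row[:,1]-row[:,2])>12
    print(r,np.where(g)[0][[0,-1]]+245 if g.any() else None, row[15].tolist())
p0=[*TALL]
f="pics/w3.png"
def r(q): return (wproj(f,place(q,[[0,-.06,q[3]],[0,.06,q[3]]]))-[[265,277.5],[259.5,117]]).ravel()
s=least_squares(r,p0+[.171]);print(s.x,np.degrees(s.x[2]),s.fun)
T=np.load(f+".npy");print(T.round(3))
E
```

```text
110 None [70, 80, 81]
114 None [83, 94, 89]
118 [257 264] [121, 136, 116]
122 [255 264] [121, 135, 117]
126 [253 264] [147, 167, 142]
130 [252 264] [229, 242, 224]
150 [254 265] [230, 242, 224]
180 [256 267] [230, 242, 225]
220 [256 268] [231, 243, 226]
250 [258 268] [234, 245, 229]
265 [259 268] [230, 244, 227]
272 [260 268] [229, 244, 227]
276 [261 268] [219, 240, 234]
280 None [123, 211, 241]
[ 0.4180213   0.01781266 -0.22496848  0.18087831] -12.88974430406973 [0.00000000e+00 0.00000000e+00 0.00000000e+00 2.84217094e-14]
[[ 0.964 -0.24  -0.112  0.438]
 [-0.262 -0.926 -0.272  0.086]
 [-0.038  0.291 -0.956  0.392]
 [ 0.     0.     0.     1.   ]]
```

```bash
python3 - <<'E'
from h import *
f="pics/w3.png"
def r(q): return (wproj(f,place(q,[[0,-.06,.171],[0,.06,.171]]))-[[264.5,278],[258.5,127]]).ravel()
s=least_squares(r,TALL);print(s.x,90+np.degrees(s.x[2]),s.fun)
go(s.x[0],s.x[1],.19,90+np.degrees(s.x[2]),3,0)
E
```

```text
[ 0.41558525  0.01117845 -0.22070869] 77.3543232912669 [ 0.008432    0.45678509 -0.01447358 -0.33894238]
-0.0007 0.0009 0.0191 -0.9 0; -0.0007 0.0009 0.0191 -0.9 0; -0.0007 0.0009 0.0191 -0.9 0
```

Emit:
move_arm:
  series: "-0.0007 0.001 0.019 -0.9 0; -0.0007 0.001 0.019 -0.9 0; -0.0007 0.001 0.019 -0.9 0; 0 0 0 0 0"

```text
clock: 14.08
tcp_pos: [0.4148, 0.008, 0.1877]
tool_rot: [-0.021, 0.782, 0.623, -0.006]
ft_force: [-0.3, 0.4, 0.0]
gripper_width: 0.5
```

```bash
sed -i 's/TALL=.*/TALL=[0.4156,0.0112,-0.2207]/' h.py; python3 - <<'E'
from h import *
loc(); print(env.sense()["tcp_pos"],env.sense()["tool_rot"])
go(TALL[0],TALL[1],.14,77.35,3,0)
E
```

```text
loc [-0.361   0.0739  0.1877] F [-0.51 -0.07  0.02] yaw 77.1 w 0.5 14.075
[0.41478532 0.00800198 0.18766607] [-0.02065865  0.78179438  0.62316954 -0.00552275]
0.0011 0.0000 0.0159 -0.1 0; 0.0011 0.0000 0.0159 -0.1 0; 0.0011 0.0000 0.0159 -0.1 0
```

Emit:
move_arm:
  series: "0.001 0 0.016 0 0; 0.001 0 0.016 0 0; 0.001 0 0.016 0 0; 0 0 0 0 0"

```text
clock: 14.58
tcp_pos: [0.4146, 0.0113, 0.1373]
tool_rot: [-0.02, 0.783, 0.622, -0.005]
ft_force: [-0.2, -0.7, -0.1]
gripper_width: 0.5
```

Emit:
move_arm:
  series: "0 0 0 0 1; 0 0 0 0 1; 0 0 0 0 1; 0 0 0 0 1; 0 0 0 0 1"
  squeeze: 50

```text
clock: 15.2
tcp_pos: [0.4166, 0.0112, 0.1383]
tool_rot: [-0.019, 0.783, 0.622, -0.003]
ft_force: [1.1, 0.1, -4.4]
gripper_width: 0.086
```

```bash
python3 - <<'E'
from h import *
loc(); print(env.sense()["tcp_pos"],env.sense()["tool_rot"],env.sense()["ft_force"],env.sense()["torque"])
E
```

```text
loc [-0.3629  0.077   0.1383] F [ 0.39  1.   -4.39] yaw 76.97 w 0.086 15.2
[0.41663117 0.01115012 0.13833383] [-0.01872835  0.78255287  0.62229268 -0.00347465] [ 1.06784422  0.13105519 -4.39288453] [ 0.00935227 -0.49437459  0.04328685]
```

Gripped (7.3 mm). Now I'll lift.

Emit:
move_arm:
  series: "0 0 -0.01 0 1; 0 0 -0.018 0 1; 0 0 -0.018 0 1; 0 0 -0.02 0 1; 0 0 -0.02 0 1; 0 0 -0.02 0 1; 0 0 -0.015 0 1; 0 0 0 0 1"

```text
clock: 16.2
tcp_pos: [0.4159, 0.0093, 0.2646]
tool_rot: [-0.021, 0.782, 0.623, -0.007]
ft_force: [-0.4, -0.6, -3.7]
gripper_width: 0.084
```

```bash
python3 - <<'E'
from h import *
loc(); s=env.sense();print(s["tcp_pos"],s["tool_rot"],s["ft_force"])
t=place(ST,[-.12,0,.26])[0];print(t)
go(*t,28.36,14,1)
E
```

```text
loc [-0.3617  0.0755  0.2646] F [ 0.29 -0.65 -3.71] yaw 77.06 w 0.084 16.2
[0.41585589 0.00933185 0.26458641] [-0.02128406  0.78200042  0.62287597 -0.00691775] [-0.43372284 -0.55840912 -3.71028203]
[ 0.46420715 -0.23919785  0.26      ]
-0.0165 0.0073 0.0003 3.5 1; -0.0161 0.0083 0.0003 3.5 1; -0.0155 0.0093 0.0003 3.5 1; -0.0149 0.0102 0.0003 3.5 1; -0.0143 0.0111 0.0003 3.5 1; -0.0136 0.0119 0.0003 3.5 1; -0.0128 0.0127 0.0003 3.5 1; -0.0120 0.0135 0.0003 3.5 1; -0.0112 0.0142 0.0003 3.5 1; -0.0103 0.0149 0.0003 3.5 1; -0.0094 0.0155 0.0003 3.5 1; -0.0084 0.0160 0.0003 3.5 1; -0.0074 0.0165 0.0003 3.5 1; -0.0064 0.0169 0.0003 3.5 1
```

Emit:
move_arm:
  series: "-0.016 0.007 0 3.5 1; -0.016 0.008 0 3.5 1; -0.016 0.009 0 3.5 1; -0.015 0.010 0 3.5 1; -0.014 0.011 0 3.5 1; -0.014 0.012 0 3.5 1; -0.013 0.013 0 3.5 1; -0.012 0.013 0 3.5 1; -0.011 0.014 0 3.5 1; -0.010 0.015 0 3.5 1; -0.009 0.015 0 3.5 1; -0.008 0.016 0 3.5 1; -0.007 0.016 0 3.5 1; -0.006 0.017 0 3.5 1; 0 0 0 0 1; 0 0 0 0 1"

```text
clock: 18.2
tcp_pos: [0.4559, -0.2585, 0.2516]
tool_rot: [-0.019, 0.977, 0.211, -0.018]
ft_force: [0.9, -0.1, -4.3]
gripper_width: 0.08
```

```bash
python3 - <<'E'
from h import *
import cv2
loc(); s=env.sense();print(s["tcp_pos"],s["tool_rot"],s["ft_force"])
im=cv2.cvtColor(viewer.camera("scene"),cv2.COLOR_RGB2BGR)
wshot("pics/w4.png");w=cv2.imread("pics/w4.png")
k=cv2.resize(im[70:230,190:330],None,fx=2.4,fy=2.4,interpolation=cv2.INTER_CUBIC)
cv2.imwrite("pics/m4.png",np.hstack([k,cv2.resize(w[:, 40:480],None,fx=1,fy=1)]))
P=[grip(1.92,72,137),grip(1.92,-72,137),grip(1.92,0,85)]
print(wproj("pics/w4.png",P)+[336-40,0])
E
```

```text
loc [-0.107  -0.0165  0.2516] F [ 0.54  0.77 -4.26] yaw 24.35 w 0.08 18.2
[ 0.4558751  -0.25846004  0.25159091] [-0.01850912  0.97723646  0.21054789 -0.01832773] [ 0.93625388 -0.10516031 -4.2597277 ]
[[785.92045893  55.50399009]
 [753.34223683 253.71774283]
 [711.79085673 152.49715017]]
```

View pics/m4.png

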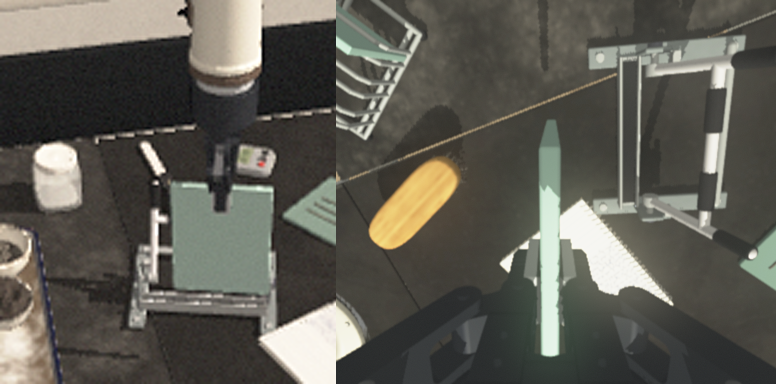

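The scene view shows the plate held in front of the home frame. In the wrist view the right tip is at (752,254) and the rail middle is at about (711,150), both matching the model. The plate's far edge runs from the top at about (550,147) to the bottom at about (550,122). I'll measure the plate in the hand.

```bash
cat >> h.py <<'E'
from scipy.spatial.transform import Rotation as R
def tool(s=None):
    s=s or env.sense();w,x,y,z=s["tool_rot"];return R.from_quat([x,y,z,w]).as_matrix(),s["tcp_pos"]
def toST(v,pt=True):
    c,n=np.cos(ST[2]),np.sin(ST[2]);d=np.array(v)-([ST[0],ST[1],0] if pt else 0);return np.array([c*d[0]+n*d[1],-n*d[0]+c*d[1],d[2]])
# plate in tool frame: roll in plane (rad), shift along tool x
def plate(roll,sh,top=-.0327):
    u=np.array([np.sin(roll),0,np.cos(roll)]);e=np.array([np.cos(roll),0,-np.sin(roll)])  # down the plate, along width
    m=np.array([sh,0,top]); return m,u,e
E
python3 - <<'E'
from h import *
import cv2
im=cv2.imread("pics/w4.png").astype(int)
col=550-336+40
for r in range(112,160,3): print(r,im[r,col-3:col+4].mean(0).round().tolist(), end=" | ")
print()
for r in (125,135,155,200): 
    row=im[r,col-25:col+25]; g=(row[:,1]-row[:,2])>12; print(r,np.where(g)[0][[0,-1]]+col-25)
M,p=tool();c=viewer.get_calibration("wrist");T=np.linalg.inv(c["tool_from_camera"])
def pj(q):
    q=np.array(q);v=c["mtx"]@(T[:3,:3]@q+T[:3,3]);return v[:2]/v[2]
for roll in (-.04,-.02,0,.02,.04):
    m,u,e=plate(roll,0); print(roll,pj(m+.06*e),pj(m+.06*e+.16*u),pj(m-.06*e))
print("tool z in stand",toST(M[:,2],0),"x",toST(M[:,0],0))
E
```

```text
112 [58.0, 64.0, 65.0] | 115 [57.0, 64.0, 65.0] | 118 [60.0, 67.0, 67.0] | 121 [106.0, 119.0, 102.0] | 124 [108.0, 121.0, 103.0] | 127 [108.0, 121.0, 103.0] | 130 [108.0, 121.0, 103.0] | 133 [109.0, 121.0, 103.0] | 136 [109.0, 121.0, 103.0] | 139 [109.0, 122.0, 104.0] | 142 [109.0, 122.0, 104.0] | 145 [110.0, 123.0, 105.0] | 148 [136.0, 154.0, 131.0] | 151 [141.0, 160.0, 135.0] | 154 [142.0, 160.0, 136.0] | 157 [142.0, 160.0, 136.0] | 
125 [250 259]
135 [247 261]
155 [243 264]
200 [243 264]
-0.04 [254.46629241 145.92926116] [254.0323641  123.81655715] [253.93839857 405.00221678]
-0.02 [254.47398536 146.35834813] [254.04007743 120.04997413] [253.93666409 402.63460626]
0 [254.48169583 146.8639627 ] [254.0479372  116.25798918] [253.93503826 400.26493314]
0.02 [254.48941974 147.44819629] [254.05594863 112.43917415] [253.93351897 397.89384288]
0.04 [254.49715278 148.11315971] [254.06411716 108.59205666] [253.93210415 395.52194694]
tool z in stand [-0.0452599  -0.02516641 -0.9986582 ] x [ 0.06949125  0.99718167 -0.02827859]
```

Roll in the hand is about −0.02 rad, so about −0.045 in total: the +y corner is lower by about 5 mm. I'll align above the trough.

```bash
cat >> h.py <<'E'
def bottom(roll=-.02,show=1):
    M,p=tool();m,u,e=plate(roll,0)
    b=toST(p+M@(m+.16*u)); lo=[toST(p+M@(m+.16*u+s*.06*e))[2] for s in (-1,1)]
    if show: loc();print("bottom mid",b.round(4),"corner z -y,+y",np.round(lo,4))
    return b
def step(dx,dy,dz,dyaw,n,clo):   # stand-frame shift, world yaw deg
    M,p=tool();c,s=np.cos(ST[2]),np.sin(ST[2]);w=np.array([c*dx-s*dy,s*dx+c*dy,dz])
    t=M.T@w/n;print("; ".join(["%.4f %.4f %.4f %.1f %g"%(*t,-dyaw/n,clo)]*n))
E
python3 - <<'E'
from h import *
b=bottom(); p=toST(tool()[1])
step(-.021-b[0],.0025-p[1],0,4,6,1)
E
```

```text
loc [-0.107  -0.0166  0.2517] F [-0.31  0.   -3.89] yaw 24.37 w 0.088 18.3
bottom mid [-0.113  -0.023   0.1247] corner z -y,+y [0.1276 0.1218]
0.0042 0.0151 -0.0008 -0.7 1; 0.0042 0.0151 -0.0008 -0.7 1; 0.0042 0.0151 -0.0008 -0.7 1; 0.0042 0.0151 -0.0008 -0.7 1; 0.0042 0.0151 -0.0008 -0.7 1; 0.0042 0.0151 -0.0008 -0.7 1
```

Emit:
move_arm:
  series: "0.004 0.015 -0.001 -0.7 1; 0.004 0.015 -0.001 -0.7 1; 0.004 0.015 -0.001 -0.7 1; 0.004 0.015 -0.001 -0.7 1; 0.004 0.013 -0.001 -0.7 1; 0.004 0.01 -0.001 -0.7 1; 0 0 0 0 1; 0 0 0 0 1"

```text
clock: 19.3
tcp_pos: [0.5197, -0.328, 0.2528]
tool_rot: [-0.019, 0.968, 0.249, -0.017]
ft_force: [-0.8, -0.2, -3.8]
gripper_width: 0.085
```

```bash
python3 - <<'E'
from h import *
b=bottom(); p=toST(tool()[1])
step(-.021-b[0],.0025-p[1],.045-b[2],28.36-np.degrees(yaw()),5,1)
E
```

```text
loc [-0.0155  0.0067  0.2528] F [-0.15 -0.77 -3.77] yaw 28.91 w 0.085 19.3
bottom mid [-0.0212  0.0004  0.1258] corner z -y,+y [0.1284 0.1232]
-0.0005 0.0007 0.0162 0.1 1; -0.0005 0.0007 0.0162 0.1 1; -0.0005 0.0007 0.0162 0.1 1; -0.0005 0.0007 0.0162 0.1 1; -0.0005 0.0007 0.0162 0.1 1
```

Emit:
move_arm:
  series: "-0.0005 0.0007 0.016 0.1 1; -0.0005 0.0007 0.016 0.1 1; -0.0005 0.0007 0.016 0.1 1; -0.0005 0.0007 0.016 0.1 1; -0.0005 0.0007 0.012 0.1 1; 0 0 0 0 1; 0 0 0 0 1"

```text
clock: 20.18
tcp_pos: [0.5139, -0.3292, 0.1701]
tool_rot: [-0.02, 0.969, 0.245, -0.018]
ft_force: [0.2, 0.0, -3.9]
gripper_width: 0.084
```

```bash
python3 - <<'E'
from h import *
b=bottom(); p=toST(tool()[1])
step(-.021-b[0],.0025-p[1],.022-b[2],28.36-np.degrees(yaw()),5,1)
wshot("pics/w5.png")
import cv2
im=cv2.cvtColor(viewer.camera("scene"),cv2.COLOR_RGB2BGR)
w=cv2.imread("pics/w5.png")
k=cv2.resize(im[70:230,190:330],None,fx=2.4,fy=2.4,interpolation=cv2.INTER_CUBIC)
cv2.imwrite("pics/m5.png",np.hstack([k,w[:, 40:480]]))
L=[[-.030,.06,.027],[-.012,.06,.022],[-.03,0,.027]]
print((wproj("pics/w5.png",place(ST,L))+[296,0]).round(1).tolist())
E
```

```text
loc [-0.0172  0.001   0.1701] F [ 0.1   0.2  -3.89] yaw 28.41 w 0.084 20.175
bottom mid [-0.0232 -0.0055  0.0431] corner z -y,+y [0.0459 0.0403]
0.0004 0.0006 0.0042 0.0 1; 0.0004 0.0006 0.0042 0.0 1; 0.0004 0.0006 0.0042 0.0 1; 0.0004 0.0006 0.0042 0.0 1; 0.0004 0.0006 0.0042 0.0 1
[[543.2, 112.0], [563.6, 111.6], [543.6, 177.2]]
```

View pics/m5.png

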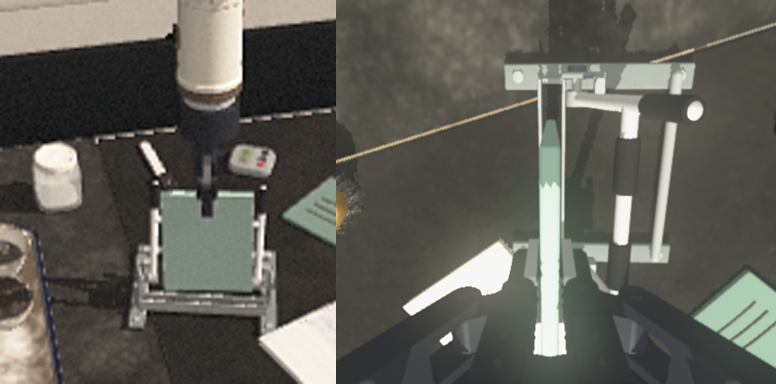

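The plate's lower end at (550,121) lies between the trough lips (columns 540 to 565). In the scene view the plate is between the arms. Lowering slowly with a soft grip.

Emit:
move_arm:
  series: "0.0006 0.0006 0.0042 0 1; 0.0006 0.0006 0.0042 0 1; 0.0006 0.0006 0.0042 0 1; 0.0006 0.0006 0.004 0 1; 0.0006 0.0006 0.003 0 1; 0 0 0 0 1"
  squeeze: 25

```text
clock: 21.02
tcp_pos: [0.5179, -0.3303, 0.1501]
tool_rot: [-0.019, 0.969, 0.245, -0.018]
ft_force: [0.6, -0.5, -3.5]
gripper_width: 0.086
```

```bash
python3 - <<'E'
from h import *
bottom()
E
```

```text
loc [-0.0143  0.004   0.1501] F [ 0.7   0.29 -3.53] yaw 28.39 w 0.086 21.025
bottom mid [-0.0201 -0.0024  0.0231] corner z -y,+y [0.0258 0.0203]
```

Emit:
move_arm:
  series: "0 0 0.002 0 1; 0 0 0.002 0 1; 0 0 0.002 0 1; 0 0 0.0015 0 1"

```text
clock: 21.52
tcp_pos: [0.5178, -0.3306, 0.143]
tool_rot: [-0.018, 0.969, 0.245, -0.018]
ft_force: [-3.5, -0.6, 5.4]
gripper_width: 0.085
```

```bash
python3 - <<'E'
from h import *
bottom()
E
```

```text
loc [-0.0141  0.0038  0.143 ] F [-1.11 -3.35  5.35] yaw 28.39 w 0.085 21.525
bottom mid [-0.0197 -0.0026  0.016 ] corner z -y,+y [0.0187 0.0133]
```

Emit:
move_arm:
  series: "0 0 0.0008 0 1; 0 0 0.0008 0 1"
  squeeze: 20

```text
clock: 21.78
tcp_pos: [0.5181, -0.3307, 0.1431]
tool_rot: [-0.018, 0.969, 0.245, -0.017]
ft_force: [-3.5, 1.1, 5.5]
gripper_width: 0.087
```

```bash
python3 - <<'E'
from h import *
bottom()
E
```

```text
loc [-0.0139  0.004   0.1431] F [-2.61 -2.58  5.52] yaw 28.38 w 0.087 21.775
bottom mid [-0.0193 -0.0024  0.016 ] corner z -y,+y [0.0187 0.0133]
```

Touched down with about 9 N. I'll loosen slightly so the plate settles flat, then open by degrees while carrying its top rearward.

Emit:
move_arm:
  series: "0 0 0 0 0.78; 0 0 0 0 0.76; 0 0 0 0 0.74; 0 0 0 0 0.72; 0 0 0 0 0.70"

```text
clock: 22.4
tcp_pos: [0.5193, -0.3308, 0.143]
tool_rot: [-0.017, 0.969, 0.245, -0.016]
ft_force: [0.1, -0.2, -0.3]
gripper_width: 0.149
```

```bash
python3 - <<'E'
from h import *
bottom(0)
step(.04,0,0,0,10,.6)
E
```

```text
loc [-0.0132  0.005   0.143 ] F [ 0.21  0.04 -0.29] yaw 28.39 w 0.149 22.4
bottom mid [-0.0184  0.002   0.0159] corner z -y,+y [0.0173 0.0145]
-0.0000 0.0040 -0.0002 0.0 0.6; -0.0000 0.0040 -0.0002 0.0 0.6; -0.0000 0.0040 -0.0002 0.0 0.6; -0.0000 0.0040 -0.0002 0.0 0.6; -0.0000 0.0040 -0.0002 0.0 0.6; -0.0000 0.0040 -0.0002 0.0 0.6; -0.0000 0.0040 -0.0002 0.0 0.6; -0.0000 0.0040 -0.0002 0.0 0.6; -0.0000 0.0040 -0.0002 0.0 0.6; -0.0000 0.0040 -0.0002 0.0 0.6
```

Emit:
move_arm:
  series: "0 0.004 0 0 0.66; 0 0.004 0 0 0.63; 0 0.004 0 0 0.60; 0 0.004 0 0 0.57; 0 0.004 0 0 0.54; 0 0 0 0 0.54"

```text
clock: 23.15
tcp_pos: [0.5297, -0.3505, 0.142]
tool_rot: [-0.017, 0.969, 0.245, -0.016]
ft_force: [-0.1, -0.3, 0.5]
gripper_width: 0.227
```

```bash
python3 - <<'E'
from h import *
loc()
E
```

```text
loc [0.009  0.0047 0.142 ] F [ 0.21 -0.22  0.51] yaw 28.34 w 0.227 23.15
```

Emit:
move_arm:
  series: "0 0.004 0 0 0.52; 0 0.004 0 0 0.50; 0 0.004 0 0 0.48; 0 0.003 0 0 0.46; 0 0.002 0 0 0.44; 0 0 0 0 0.44"

```text
clock: 23.9
tcp_pos: [0.5381, -0.3662, 0.1412]
tool_rot: [-0.017, 0.969, 0.245, -0.016]
ft_force: [0.7, 0.1, -0.3]
gripper_width: 0.284
```

```bash
python3 - <<'E'
from h import *
loc()
import cv2
im=cv2.cvtColor(viewer.camera("scene"),cv2.COLOR_RGB2BGR)
wshot("pics/w6.png");w=cv2.imread("pics/w6.png")
k=cv2.resize(im[70:230,190:330],None,fx=2.4,fy=2.4,interpolation=cv2.INTER_CUBIC)
cv2.imwrite("pics/m6.png",np.hstack([k,w[:, 40:480]]))
E
```

```text
loc [0.0268 0.0048 0.1412] F [ 0.21  0.63 -0.3 ] yaw 28.36 w 0.284 23.9
```

```bash
cat > lean.py <<'E'
from h import *
import cv2,sys
def pred(f,th,x=-.02,y=.002):
    t=np.radians(th);ct,st=np.cos(t),np.sin(t);b=np.array([x,y,.0145])
    o=[]
    for s in (1,-1):
        for h in (0,.16):
            for k in (-.004,.004): o.append(b+[h*st+k*ct,s*.06,h*ct-k*st+ (.0014)])
    P=place(ST,o); return wproj(f,P) if f.endswith("png") else proj(f,P)
def mask(f):
    im=cv2.imread(f).astype(int); return (im[...,1]-im[...,2]>9)&(im[...,1]>im[...,0]+6)
E
python3 - <<'E'
from lean import *
f="pics/w6.png"; m=mask(f)
for r in range(90,240,10):
    c=np.where(m[r,150:420])[0]+150
    print(r,(c.min(),c.max(),len(c)) if len(c) else None,end=" | ")
print()
for th in (14,17,20): print(th,pred(f,th).round(0).astype(int)[:4].tolist())
E
```

```text
90 (np.int64(173), np.int64(346), 7) | 100 None | 110 None | 120 None | 130 (np.int64(200), np.int64(221), 22) | 140 (np.int64(201), np.int64(236), 36) | 150 (np.int64(201), np.int64(250), 50) | 160 (np.int64(201), np.int64(266), 66) | 170 (np.int64(202), np.int64(272), 71) | 180 (np.int64(202), np.int64(272), 71) | 190 (np.int64(203), np.int64(272), 70) | 200 (np.int64(204), np.int64(275), 70) | 210 (np.int64(204), np.int64(285), 77) | 220 (np.int64(205), np.int64(285), 73) | 230 (np.int64(205), np.int64(281), 76) | 
14 [[200, 116], [209, 116], [218, 156], [240, 155]]
17 [[200, 116], [209, 116], [241, 155], [262, 154]]
20 [[200, 116], [209, 116], [263, 154], [283, 153]]
```

View pics/m6.png

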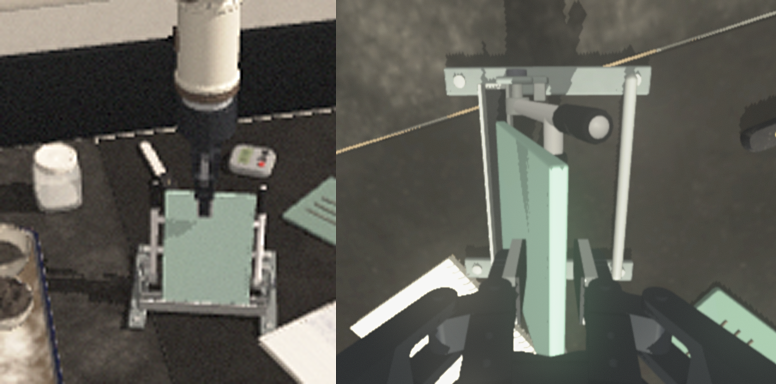

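The plate leans freely between the pads, with its top edge at (549–568,166) and its lower corner at (497,122) in the trough. There is a gap to the rear pad, so it rests on the rail. I'll open slowly and then rise straight up.

Emit:
move_arm:
  series: "0 0 0 0 0.4; 0 0 0 0 0.36; 0 0 0 0 0.32; 0 0 0 0 0.28; 0 0 0 0 0.24; 0 0 0 0 0.2; 0 0 0 0 0.15; 0 0 0 0 0.1"

```text
clock: 25.0
tcp_pos: [0.5381, -0.3656, 0.1413]
tool_rot: [-0.017, 0.969, 0.245, -0.016]
ft_force: [-0.4, 0.6, -0.4]
gripper_width: 0.452
```

```bash
python3 - <<'E'
from lean import *
loc()
f="pics/w7.png"; wshot(f); m=mask(f)
for r in range(110,220,10):
    c=np.where(m[r,150:420])[0]+150
    print(r,(c.min(),c.max(),len(c)) if len(c) else None,end=" | ")
print()
for th in (16,18,20): print(th,pred(f,th,-.02,-.005).round(0).astype(int)[:4].tolist())
E
```

```text
loc [0.0263 0.005  0.1413] F [-0.73 -0.09 -0.39] yaw 28.4 w 0.452 25.0
110 None | 120 None | 130 (np.int64(200), np.int64(222), 23) | 140 (np.int64(201), np.int64(237), 37) | 150 (np.int64(201), np.int64(250), 50) | 160 (np.int64(202), np.int64(267), 66) | 170 (np.int64(203), np.int64(273), 71) | 180 (np.int64(203), np.int64(274), 72) | 190 (np.int64(204), np.int64(273), 70) | 200 (np.int64(204), np.int64(282), 75) | 210 (np.int64(205), np.int64(284), 80) | 
16 [[201, 125], [210, 125], [235, 174], [256, 173]]
18 [[201, 125], [210, 125], [250, 174], [270, 172]]
20 [[201, 125], [210, 125], [264, 173], [283, 171]]
```

The plate did not move when the pads opened. Lean is about 18.5°. Rising now.

Emit:
move_arm:
  series: "0 0 -0.008 0 0.1; 0 0 -0.012 0 0.1; 0 0 -0.015 0 0.1; 0 0 -0.02 0 0.1; 0 0 -0.025 0 0.1; 0 0 -0.03 0 0.1; 0 0 -0.03 0 0.1; 0 0 0 0 0.1; 0 0 0 0 0.1; 0 0 0 0 0.1"

```text
clock: 26.3
tcp_pos: [0.5451, -0.3692, 0.2946]
tool_rot: [-0.015, 0.969, 0.245, -0.014]
ft_force: [-0.2, 0.5, -0.8]
gripper_width: 0.453
```

```bash
python3 - <<'E'
from lean import *
loc()
f="pics/w8.png"; wshot(f); m=mask(f)
for r in range(130,260,10):
    c=np.where(m[r,150:400])[0]+150
    print(r,(c.min(),c.max(),len(c)) if len(c) else None,end=" | ")
print()
for th in (16,18,20): print(th,pred(f,th,-.02,-.005).round(0).astype(int).tolist())
ims=cv2.cvtColor(viewer.camera("scene"),cv2.COLOR_RGB2BGR);cv2.imwrite("pics/s8.png",ims);m=mask("pics/s8.png")
m[:,:240]=0;m[:,312:]=0;m[:120]=0;m[215:]=0
n,l,st,_=cv2.connectedComponentsWithStats(m.astype(np.uint8));i=1+st[1:,4].argmax();c=np.argwhere(l==i)[:,::-1]
print("scene hull",cv2.approxPolyDP(cv2.convexHull(c.astype(np.int32)),3,True)[:,0].tolist())
for th in (16,18,20): print(th,pred("scene",th,-.02,-.005).round(0).astype(int).tolist())
a=cv2.imread("pics/scene0.png")[225:290,200:250].astype(int);b=ims[225:290,200:250].astype(int)
d=(abs(a-b).sum(2)>60);print("short plate area diff px",d[:,:22].sum())
E
```

```text
loc [0.0329 0.0095 0.2946] F [-0.5   0.04 -0.81] yaw 28.43 w 0.453 26.3
130 (np.int64(219), np.int64(262), 44) | 140 (np.int64(219), np.int64(261), 43) | 150 (np.int64(219), np.int64(261), 43) | 160 (np.int64(219), np.int64(261), 43) | 170 (np.int64(220), np.int64(261), 42) | 180 (np.int64(220), np.int64(261), 42) | 190 (np.int64(221), np.int64(261), 41) | 200 (np.int64(222), np.int64(261), 40) | 210 (np.int64(228), np.int64(272), 35) | 220 (np.int64(234), np.int64(272), 30) | 230 (np.int64(240), np.int64(371), 30) | 240 (np.int64(246), np.int64(384), 46) | 250 (np.int64(251), np.int64(397), 64) | 
16 [[218, 115], [224, 115], [244, 131], [254, 131], [221, 201], [227, 201], [245, 257], [253, 256]]
18 [[218, 115], [224, 115], [251, 131], [260, 131], [221, 201], [227, 201], [251, 256], [259, 255]]
20 [[218, 115], [224, 115], [257, 131], [266, 130], [221, 201], [227, 201], [256, 255], [264, 254]]
scene hull [[296, 152], [293, 195], [258, 194], [259, 149]]
16 [[258, 195], [258, 194], [259, 150], [260, 149], [294, 197], [294, 196], [297, 152], [297, 151]]
18 [[258, 195], [258, 194], [259, 150], [260, 149], [294, 197], [294, 196], [297, 151], [297, 151]]
20 [[258, 195], [258, 194], [260, 149], [260, 148], [294, 197], [294, 196], [297, 151], [297, 150]]
short plate area diff px 229
```

```bash
python3 - <<'E'
from lean import *
f="pics/w8.png"; im=cv2.imread(f).astype(int)
for q in (1.82,1.86,1.92):
    P=[grip(q,72,137),grip(q,-72,137)]; print(q,wproj(f,P).round(1).tolist(),proj("scene",P).round(1).tolist())
for n,g,P in (("wrist",im,wproj(f,[grip(1.9,72,137),grip(1.9,-72,137)])),("scene",cv2.imread("pics/s8.png").astype(int),proj("scene",[grip(1.9,72,137),grip(1.9,-72,137)]))):
    for u,v in P:
        u,v=int(u),int(v);k=14 if n=="wrist" else 7
        if not(k<u<512-k and k<v<384-k): continue
        w=g[v-k:v+k,u-k:u+k].min(2)>140; a=np.argwhere(w); print(n,(u,v),len(a),(a.mean(0)[::-1]+[u-k,v-k]).round(1) if len(a) else None)
for s in ("scene0","s8"):
    m=mask(f"pics/{s}.png");m[:,:200]=0;m[:,238:]=0;m[:225]=0;m[280:]=0
    c=np.argwhere(m)[:,::-1];print(s,"left",c[:,0].min(),"topmost",c[c[:,1].argmin()],"low",c[c[:,0]<215][:,1].max())
E
```

```text
1.82 [[260.5, 110.6], [259.2, 264.3]] [[254.3, 146.9], [299.6, 149.1]]
1.86 [[267.0, 110.5], [264.7, 263.6]] [[254.4, 146.3], [299.6, 148.4]]
1.92 [[276.4, 110.3], [272.6, 262.4]] [[254.6, 145.4], [299.5, 147.6]]
wrist (273, 110) 76 [273.9 110.4]
wrist (270, 262) 63 [267.6 259.4]
scene (254, 145) 26 [256.1 142.1]
scene (299, 147) 27 [296.9 146.3]
scene0 left 208 topmost [232 231] low 272
s8 left 208 topmost [232 231] low 273
```

```bash
python3 -c "
from station import finish_job
print(finish_job())"
```

```text
the job is handed in; nothing more can be done
None
```

The job is handed in at about 26 s of the 67 s. The frame is home, and the tall plate leans on the stand, released and at rest; `finish_job` gave no verdict.

**What I did**
- **Frame:** I swung it up by its left sleeve, but the pads slid off at about 1.6 rad. I then pushed it to its stop with shut fingers on the rail, and the force rose to about 16 N.
- **Plate:** I lifted the tall plate out of the rack and set it into the trough at about 9 N. Then I tipped it back onto the rail between loosened fingers, opened and withdrew.

**Last checks**
- **Lean:** about 18.5° by the camera, where geometry predicts about 19.5°. Both are inside the 15–25° range.
- **Position:** the lower edge is between the lips at about x = −20 mm. It is off centre at about y = −5 mm, within the 12 mm allowed, and square to the stand.
- **Frame angle:** the left arm tip reads about 1.90 rad. The right tip reads lower, nearer 1.88, but that reading was contaminated. The top view just after the push matched 1.92, and the limit is 1.86.
- **Bystanders:** the short plate is within about 1 px of its starting outline. I did not re-measure the used plate, cup or cutter; the arm's path did not go near them.

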